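Put the desk ruler away

TASK

Put the flat metal ruler away. It is too thin to pick up where it lies, so slide it along the riser towards you until its near end sticks out 4 to 5 cm over the riser's front edge, pinch that end, lift the ruler off, and lower it, without dropping it, to lie flat in the empty wide compartment of the pen tray. Leave everything else where it is.

Things in the scene. Friction and masses are not known exactly. Their poses are not given: they have to be found in the camera images.
- ruler: Loose flat smooth aluminium ruler with black ticks, 160 x 32 x 3 mm, about 45 g, on the riser. Origin: centre of its underside; x along its length, away from the riser's front edge (within 0.25 rad of the riser's x at the start); z up. Pressed from above with 5 to 25 N by closed fingertips it slides along with them: rubber pads grip it better than the varnished riser does.
- ruler_near_end (a point): Middle of the underside of the ruler's end nearest the riser's front edge, 80 mm from the ruler's centre along its -x.
- riser: Fixed low desk riser, brown wood on two dark side panels; left or right of the middle. Top board 240 (x) x 360 (y) x 16 mm, upper face 80 mm above the desk; open below, side panels 20 mm back from the front edge. Origin: centre of its footprint on the desk; x from front edge to back edge, y along the front edge, z up.
- riser_front (a point): Middle of the riser's front edge (facing the robot), on its upper face: 120 mm from its centre along -x. Axes as the riser's.
- tray: Fixed open grey pen tray, 240 (x) x 176 (y) x 20 mm, walls and floor 4 mm thick; on the other side of the middle from the riser. A divider along x parts a wide empty compartment (232 x 100 mm inside, on +y) from a narrow one (64 mm) that holds a marker. Origin: centre of its underside; x along the compartments, roughly away from the robot; z up.
- tray_bay (a point): Centre of the wide compartment's floor, 34 mm from the tray's centre along its +y, 4 mm above the desk. Axes as the tray's.
- notepad: Bystander, to be left alone: block of paper notes, 76 x 76 x 18 mm; on the riser, beside the ruler. Origin: centre of its underside.
- hub: Bystander, to be left alone: black USB hub, 100 x 34 x 16 mm; on the riser, on the ruler's other side. Origin: centre of its underside.
- marker: Bystander, to be left alone: marker pen, 130 x 16 x 14 mm; in the narrow compartment of the tray. Origin: centre of its underside.
- mug: Bystander, to be left alone: white mug, 80 mm wide, 90 mm high; on the desk, at the robot's left-hand side. Origin: centre of its underside.
- mouse: Bystander, to be left alone: computer mouse, 110 x 60 x 36 mm; on the desk, close in front of the robot. Origin: centre of its underside.
- plant: Bystander, to be left alone: small potted plant, pot 75 mm high, 90 mm wide, leaves to about 170 mm; on the desk, at the robot's right-hand side. Origin: centre of its underside.

How it is judged (in metres and radians):
On the way, in this order (a step that is already met when the one before it is completed fails the run):
1. the ruler lies on the riser with its near end at least 25 mm out over the riser's front edge (x of ruler_near_end in the frame of riser_front below -0.025 m and x of ruler in the frame of riser_front above 0 m and angle between the z axis of ruler and the z axis of riser, either way round below 0.08 rad and z of ruler in the frame of riser_front below 0.008 m), for 0.2 s.
2. the ruler is pinched in the fingers and lifted at least 20 mm clear above the riser's top face, not touching the riser (contact force between the fingers and ruler above 1 N and z of ruler in the frame of riser_front above 0.02 m and contact force between ruler and riser below 0.05 N), for 0.2 s.
3. the ruler, still in the fingers, is lowered into the wide compartment: its centre less than 30 mm above the compartment's floor (contact force between the fingers and ruler above 0.5 N and z of ruler in the frame of tray_bay below 0.03 m and x of ruler in the frame of tray_bay between -0.06 and 0.06 m and y of ruler in the frame of tray_bay between -0.05 and 0.05 m), for 0.1 s.
At the end, for the whole second after the job is handed in: The ruler lies flat (within 0.06 rad) and at rest on the floor of the tray's wide compartment: its centre is within 50 mm of the compartment's centre along x and along y and less than 5 mm above the floor, in the tray's frame (x of ruler in the frame of tray_bay between -0.05 and 0.05 m and y of ruler in the frame of tray_bay between -0.05 and 0.05 m and z of ruler in the frame of tray_bay below 0.005 m and angle between the z axis of ruler and the z axis of tray, either way round below 0.06 rad and linear speed of ruler below 0.02 m/s); the robot touches nothing.
It fails at once if the notepad, hub, marker, mug, mouse or plant is moved by more than 30 mm (distance of any of notepad, hub, marker, mug, mouse, plant from where it was at the start of the episode above 0.03 m).
It also fails if it takes over 53 s, if anything falls off the work surface, if the arm or the gripper's body presses on something with over 40 N, if the wrist force passes 120 N, or if a joint passes its speed limit or range.

ROBOT

A 6-joint arm with a two-finger parallel gripper is mounted at the origin on the work surface. World frame = base frame: x ahead of the robot, y to its left, z up, the work surface at z = 0. Lengths are in m, angles in degrees, forces in N, time in s.
With the tool pointing down it reaches from about 0.3 to 0.75 m from the base axis. Payload 8.5 kg.
Tool frame: the origin (TCP) lies on the centre line of the jaws, within the pads' length; the fingertips stand 11 mm ahead of it and the grasp point (between the pads) lies 8 mm behind it; z points along the fingers, y is the line along which they close (so a half turn about z gives the same grasp; the last joint's range is limited). The gripper opens to 85 mm and grips with 20 to 120 N. Pads are 22 mm wide; open, the fingers measure 114 mm over their backs; the gripper's body (76 mm by 85 mm) begins 54 mm behind the grasp point. The pads swing forward as they close: fully open they stand 13 mm farther back than shut.
Start: joints at [59.341, 21.807, 74.336, -0, 83.858, -12.336], TCP at [0.173, 0.522, 0.242] pointing down, gripper open.
Joint ranges: [-178.18, 178.18], [-50.72, 133.34], [12.68, 142.11], [-81.47, 261.47], [9.98, 163.14], [-165.26, 165.26]. Speed limits (degrees/s): [136.94, 136.94, 180, 180, 180, 180].

INTERFACE

Orientations are given as a 3x3 rotation matrix whose columns are the frame's x, y, z axes.
In Python, from rig import env gives the robot as it stands.
- The arm moves only by the tool advance, called after ">>>" by a JSON object that holds its "method" and its "body". Schema: {"type":"object","properties":{"steps":{"type":"string"},"grip_n":{"type":"number"},"only":{"type":"string"},"quiet":{"type":"boolean"},"lines":{"type":"string"}},"required":["steps"],"additionalProperties":false}. steps is a string of 1 to 10 rows, parted by a bar, with the numbers parted by commas; each row has 5 numbers: dx, dy, dz in m, then a turn about the tool's z in degrees, then the finger opening in m; each row shifts and turns the commanded pose from where the row before left it, along the tool's axes as they then stand; what a row does not reach is not made up. A row lasts 1/10 s, in which the tool goes at most 0.05 m and 8.59 degrees, less where a joint would pass 70% of its speed; a pose out of reach is approached as far as the arm can. The fingers move at their own pace and stop on an object; grip_n is the grip in N (left out, the last holds). Time passes only in rows, so rows that do not move let the fingers close. The tool returns the time, the measured TCP pose, the force, the opening and the grip force at its end. only (a regular expression) keeps the lines of the reply that match it, lines (a string "A,B") keeps lines A to B, and quiet returns only ok. Input that does not fit is refused with a message, and nothing moves.
- env.observe(): the state, without advancing time (a new reading comes with each control period).
- env.get_image(name): name is "side" or "top" or "wrist"; returns a dict with "pixels" (420x560x3 uint8, red, green, blue), "K" (3x3 intrinsics, pixels), "extrinsics" (4x4, takes a point from world to camera coordinates). Camera axes: x right, y down, z forward; pixel columns grow to the right and rows downward; lengths in m; the calibration is good to about 2 mm. A picture is of the moment at which its call begins. There is no depth.
- env.close_job(): hands the job in; it is judged then, once.
The state is a dict: "time_s": time; "q": joint angles; "qvel": joint speeds; "joint_efforts": joint torques, N m; "position": TCP position; "tool_rot": TCP orientation; "ft_force": force on the tool from outside, world axes, zero at the start; "wrist_torque": the same for the moment, N m; "grip_width": finger opening in m; "gripper_force": force on a finger pad.
Only numpy, scipy, OpenCV 4.12 (cv2) and the standard library are available. Lean on these libraries where they do the work, as an engineer would, in place of code of your own. Each camera call takes 0.05 s, during which the arm holds its last target. There are 200 camera calls.

## Working session

There is one attempt and no reset: what is moved stays moved. The work goes in short steps, Python scripts to look and compute and a tool call to move; the robot and the scene stay as the last step left them, time stands still between calls to the robot, and variables do not carry over. Pictures are saved under pics/ and viewed, at most 10 in all, crops included, and the job is handed in when it is done.

```bash
ls; mkdir -p pics
```

Run:
```python
from rig import env
import cv2,numpy as np,pickle
d={}
for n in("top","side"):
    g=env.get_image(n);d[n]=g
    cv2.imwrite(f"pics/{n}0.png",g["pixels"][:,:,::-1]);print(n,g["K"],g["extrinsics"])
pickle.dump(d,open("im0.pkl","wb"))
s=env.observe();print(s["time_s"],s["position"],s["tool_rot"],s["ft_force"])
```

```text
pics
rig.py
top [[432.83786086   0.         268.60127012]
 [  0.         432.83786086 210.53866521]
 [  0.           0.           1.        ]] [[ 2.20604991e-02 -9.99754782e-01 -1.92632688e-03 -1.19869301e-03]
 [-9.78846555e-01 -2.12070485e-02 -2.03493694e-01  5.57442812e-01]
 [ 2.03402942e-01  6.37475089e-03 -9.79074362e-01  1.34535767e+00]
 [ 0.00000000e+00  0.00000000e+00  0.00000000e+00  1.00000000e+00]]
side [[378.86955608   0.         286.6525005 ]
 [  0.         378.86955608 206.1927891 ]
 [  0.           0.           1.        ]] [[ 0.98213864 -0.18815453 -0.00125409 -0.54144164]
 [-0.12173319 -0.63031864 -0.76673297  0.11956108]
 [ 0.14347381  0.75319074 -0.64196494  1.12680953]
 [ 0.          0.          0.          1.        ]]
0.1 [0.17277461 0.52188371 0.24175994] [[-9.49299561e-01  3.14372189e-01 -6.86473343e-04]
 [ 3.14372811e-01  9.49298876e-01 -1.17425397e-03]
 [ 2.82515582e-04 -1.33052733e-03 -9.99999075e-01]] [-0.15629832  0.210567   -0.46158061]
```
View pics/top0.png

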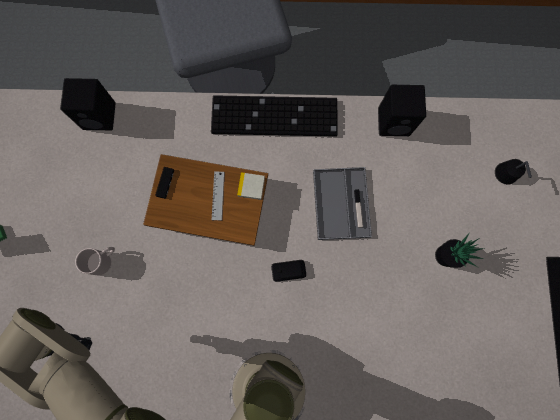

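View pics/side0.png

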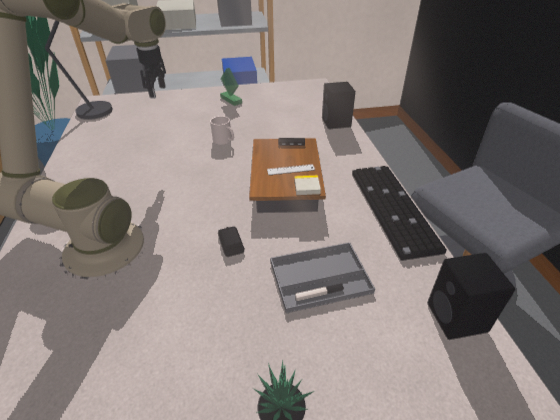

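The top view shows the riser (145–268, 155–244), ruler (217,172–220), notepad (251,185), hub (165,182), tray (315–370, 167–240), and mouse (289,271). Next I'll measure them.

Create h.py:
```python
import numpy as np,cv2
def cast(g,uv,z):
    E=g["extrinsics"];R,t=E[:3,:3],E[:3,3];c=-R.T@t
    uv=np.atleast_2d(np.array(uv,float))
    d=np.c_[uv,np.ones(len(uv))]@np.linalg.inv(g["K"]).T@R
    return c+d*((z-c[2])/d[:,2:])
def rect(mask,box):
    x0,x1,y0,y1=box;m=np.zeros(mask.shape,np.uint8);m[y0:y1,x0:x1]=mask[y0:y1,x0:x1]
    m=cv2.morphologyEx(m,cv2.MORPH_CLOSE,np.ones((5,5)))
    c=max(cv2.findContours(m,cv2.RETR_EXTERNAL,cv2.CHAIN_APPROX_NONE)[0],key=cv2.contourArea)
    return c
def fit(g,c,z):
    p=cast(g,c.reshape(-1,2),z)[:,:2].astype(np.float32)
    return cv2.minAreaRect(p*1000)
```

Run:
```python
import pickle,cv2,numpy as np
from h import *
d=pickle.load(open("im0.pkl","rb"))
g=d["top"];p=g["pixels"];h=cv2.cvtColor(p,cv2.COLOR_RGB2HSV)
H,S,V=[h[:,:,i].astype(int) for i in range(3)]
br=((H<22)&(S>110)&(V>50)).astype(np.uint8)
wh=((S<70)&(V>130)).astype(np.uint8)
r=fit(g,rect(br,(135,280,145,250)),.08);print("riser",r,cv2.boxPoints(r).round())
r=fit(g,rect(wh,(205,230,165,225)),.083);print("ruler",r,cv2.boxPoints(r).round())
pad=((~br.astype(bool))&(V>110)).astype(np.uint8)
r=fit(g,rect(pad,(236,266,170,200)),.098);print("pad",r)
hub=((V<60)).astype(np.uint8)
r=fit(g,rect(hub,(152,180,164,202)),.096);print("hub",r)
print(p[205,335],p[205,308],p[150,342],p[190,318])
desk=((p[:,:,0].astype(int)-p[:,:,2]<12)&(V<125)).astype(np.uint8)
c=rect(desk,(308,378,160,246));r=fit(g,c,.02);print("tray",r,cv2.boxPoints(r).round())
o=p.copy();cv2.drawContours(o,[c],-1,(255,0,0),1)
cv2.drawContours(o,[rect(br,(135,280,145,250)),rect(wh,(205,230,165,225))],-1,(0,255,0),1)
cv2.imwrite("pics/crop1.png",cv2.resize(o[145:285,135:385,::-1],None,fx=3.2,fy=3.2,interpolation=cv2.INTER_NEAREST))
```

```text
riser ((587.8145141601562, 211.8213653564453), (358.5462646484375, 240.3027801513672), 80.80936431884766) [[441.  54.]
 [678.  16.]
 [735. 370.]
 [498. 408.]]
ruler ((598.5393676757812, 175.81553649902344), (29.11775016784668, 155.7818145751953), 89.58904266357422) [[521. 162.]
 [676. 161.]
 [677. 190.]
 [521. 191.]]
pad ((639.653564453125, 68.55299377441406), (77.67649841308594, 93.56434631347656), 82.89263916015625)
hub ((634.0585327148438, 343.519775390625), (41.238311767578125, 101.32495880126953), 77.87206268310547)
[85 85 89] [141 133 130] [140 131 128] [54 54 57]
tray ((596.496337890625, -241.01406860351562), (248.8845977783203, 199.53732299804688), 3.8683440685272217) [[ 466. -150.]
 [ 479. -349.]
 [ 727. -332.]
 [ 714. -133.]]
```

View pics/crop1.png

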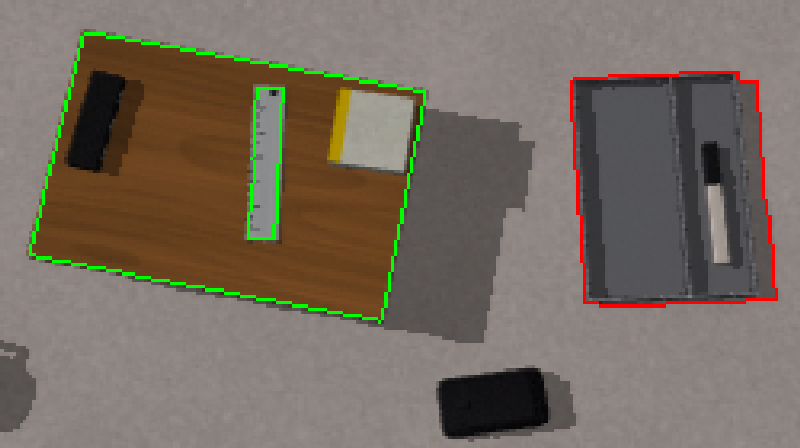

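The outlines match the riser and ruler well. The tray's right side includes some shadow, so I'll use its rim corners instead. Turning the tool and closing the fingers first.

Run:
```python
import pickle
from h import *
g=pickle.load(open("im0.pkl","rb"))["top"]
c=np.array([(572,80),(738,77),(753,298),(586,298)])/3.2+(135,145)
P=cast(g,c-.5,.02)[:,:2];print(P.round(4),P.mean(0))
a=np.array([(678,77),(693,298)])/3.2+(134.5,144.5);print("divider",cast(g,a,.02).round(4))
```

```text
[[ 0.7106 -0.1372]
 [ 0.7177 -0.3132]
 [ 0.4814 -0.3231]
 [ 0.4777 -0.1518]] [ 0.59688241 -0.23133148]
divider [[ 0.7164 -0.2496  0.02  ]
 [ 0.4801 -0.2616  0.02  ]]
```

>>> {"method": "advance", "body": {"steps": "0,0,0,-6.1,0 | 0,0,0,-6.1,0 | 0,0,0,-6.1,0 | -0.03,-0.025,0,0,0 | -0.03,-0.025,0,0,0 | -0.03,-0.025,0,0,0 | -0.03,-0.025,0,0,0 | -0.03,-0.025,0,0,0 | -0.03,-0.025,0,0,0 | -0.03,-0.025,0,0,0", "grip_n": 60}}

```text
time_s: 1.1
position: [0.3837, 0.3458, 0.2421]
tool_rot: [[-1.0, 0.0, -0.001], [0.0, 1.0, -0.0], [0.001, -0.0, -1.0]]
ft_force: [0.6, -0.1, 0.2]
grip_width: 0.0001
gripper_force: 0.0
```

>>> {"method": "advance", "body": {"steps": "-0.03,-0.025,0,0,0 | -0.03,-0.025,0,0,0 | -0.03,-0.025,0,0,0 | -0.03,-0.025,0,0,0 | -0.03,-0.025,0,0,0 | -0.03,-0.025,0,0,0 | -0.03,-0.025,0,0,0 | 0,0,0,0,0 | 0,0,0,0,0 | 0,0,0,0,0"}}

```text
time_s: 2.1
position: [0.5921, 0.1726, 0.2422]
tool_rot: [[-1.0, -0.0, -0.001], [-0.0, 1.0, 0.0], [0.001, 0.0, -1.0]]
ft_force: [-0.5, -0.1, 0.1]
grip_width: -0.0001
gripper_force: 0.0
```

Tray centre is about (0.597, -0.231) with yaw 3°, so the bay centre is about (0.595, -0.197). Next I'll descend above the ruler's centre and press gently.

>>> {"method": "advance", "body": {"steps": "-0.006,0.003,0.04,0,0 | 0,0,0.04,0,0 | 0,0,0.04,0,0 | 0,0,0.018,0,0 | 0,0,0,0,0 | 0,0,0.005,0,0 | 0,0,0.003,0,0 | 0,0,0,0,0"}}

```text
time_s: 2.9
position: [0.5989, 0.1752, 0.0971]
tool_rot: [[-1.0, 0.0, 0.001], [0.0, 1.0, 0.0], [-0.001, 0.0, -1.0]]
ft_force: [-0.0, 0.6, 1.2]
grip_width: -0.0003
gripper_force: 0.0
```

>>> {"method": "advance", "body": {"steps": "0,0,0.001,0,0 | 0,0,0.001,0,0 | 0,0,0,0,0"}}

```text
time_s: 3.2
position: [0.5988, 0.1749, 0.0944]
tool_rot: [[-1.0, 0.0, 0.0], [0.0, 1.0, 0.0], [-0.0, 0.0, -1.0]]
ft_force: [0.4, 0.8, -0.2]
grip_width: 0.0003
gripper_force: 0.0
```

>>> {"method": "advance", "body": {"steps": "0,0,0.001,0,0 | 0,0,0,0,0"}}

```text
time_s: 3.4
position: [0.599, 0.1749, 0.0941]
tool_rot: [[-1.0, 0.0, 0.001], [0.0, 1.0, 0.0], [-0.001, 0.0, -1.0]]
ft_force: [-0.8, -0.5, 4.9]
grip_width: 0.0
gripper_force: 2.4
```

>>> {"method": "advance", "body": {"steps": "0,0,0.001,0,0 | 0,0,0,0,0"}}

```text
time_s: 3.6
position: [0.5992, 0.175, 0.0941]
tool_rot: [[-1.0, 0.0, 0.002], [0.0, 1.0, 0.0], [-0.002, 0.0, -1.0]]
ft_force: [-3.5, -0.6, 11.1]
grip_width: -0.0003
gripper_force: 5.5
```

Pressing with 11 N. Starting the slide.

>>> {"method": "advance", "body": {"steps": "0.003,0,0.0004,0,0 | 0.006,0,0,0,0 | 0.008,0,0,0,0 | 0.008,0,0,0,0 | 0.008,0,0,0,0 | 0.007,0,0,0,0 | 0,0,0,0,0"}}

```text
time_s: 4.3
position: [0.5596, 0.1751, 0.094]
tool_rot: [[-1.0, 0.0, 0.005], [0.0, 1.0, 0.0], [-0.005, 0.0, -1.0]]
ft_force: [-2.2, -0.8, 13.0]
grip_width: 0.0005
gripper_force: 6.4
```

Run:
```python
from rig import env
from h import *
g=env.get_image("top");p=g["pixels"];cv2.imwrite("pics/s1.png",cv2.resize(p[145:285,135:385,::-1],None,fx=3.2,fy=3.2))
```

```text
(no output)
```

View pics/s1.png

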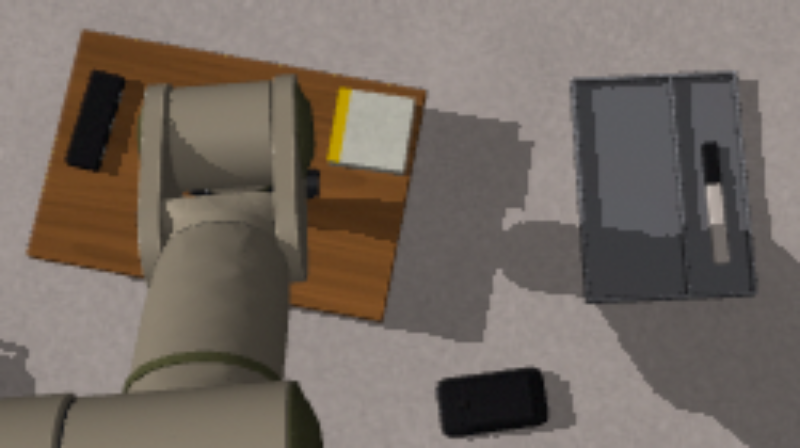

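The arm hides the ruler in this view; the tray is fully visible and matches my measurements. Finishing the slide, then lifting to look from the side and wrist.

>>> {"method": "advance", "body": {"steps": "0.004,0,0,0,0 | 0.008,0,0,0,0 | 0.008,0,0,0,0 | 0.008,0,0,0,0 | 0.008,0,0,0,0 | 0.008,0,0,0,0 | 0.008,0,0,0,0 | 0.007,0,0,0,0 | 0.004,0,0,0,0 | 0,0,0,0,0"}}

```text
time_s: 5.35
position: [0.4973, 0.1751, 0.094]
tool_rot: [[-1.0, 0.0, 0.006], [0.0, 1.0, 0.001], [-0.006, 0.001, -1.0]]
ft_force: [0.7, -0.3, 14.1]
grip_width: 0.0
gripper_force: 7.0
```

>>> {"method": "advance", "body": {"steps": "0,0,0,0,0 | 0,0,-0.01,0,0 | 0,0,-0.03,0,0.085 | 0,0,-0.04,0,0.085 | 0,0,-0.04,0,0.085 | 0,0,0,0,0.085 | 0,0,0,0,0.085"}}

```text
time_s: 6.05
position: [0.4957, 0.175, 0.2126]
tool_rot: [[-1.0, 0.0, 0.001], [0.0, 1.0, 0.0], [-0.001, 0.0, -1.0]]
ft_force: [0.0, -0.5, -0.3]
grip_width: 0.0721
gripper_force: 0.0
```

Run:
```python
from rig import env
from h import *
import pickle
d={n:env.get_image(n) for n in("side","wrist")};pickle.dump(d,open("im1.pkl","wb"))
a=cv2.resize(d["side"]["pixels"][125:225,230:340],None,fx=4,fy=4)
b=d["wrist"]["pixels"]
cv2.imwrite("pics/s2.png",a[:,:,::-1]);cv2.imwrite("pics/w2.png",b[:,:,::-1])
```

```text
(no output)
```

View pics/s2.png

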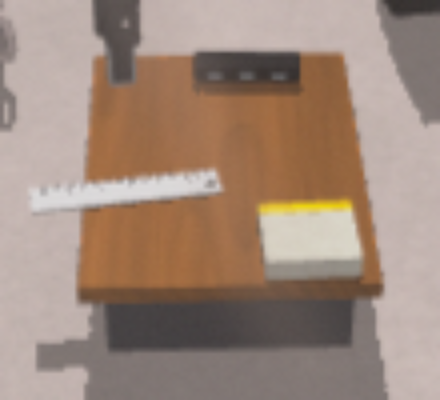

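View pics/w2.png

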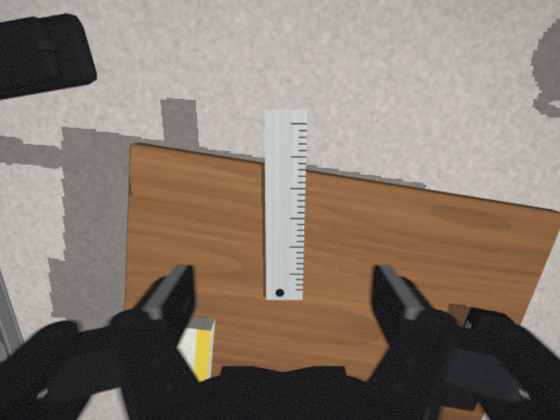

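Both views show the ruler sticking out over the front edge (wrist: near end at (286,110), edge crossing at row ~163, far end at row 300). Measuring it in the wrist image.

Run:
```python
import pickle
from h import *
d=pickle.load(open("im1.pkl","rb"));R=np.array([[.9873,-.158],[.158,.9873]])  # rows: riser x, y
f=np.array([.4695,.231])
for n,box in(("wrist",(255,315,100,310)),("side",(234,290,160,182))):
    g=d[n];p=g["pixels"].astype(int)
    h=cv2.cvtColor(g["pixels"],cv2.COLOR_RGB2HSV)
    thr={"wrist":170,"side":150}[n]
    m=((h[:,:,1]<45)&(p.min(2)>(thr))&(p[:,:,2]-p[:,:,0]>-8)).astype(np.uint8)
    r=fit(g,rect(m,box),.083);print(n,r)
    b=cv2.boxPoints(r)/1000;i=np.argsort(b[:,0]);near=b[i[:2]].mean(0);far=b[i[2:]].mean(0)
    print(near,far,np.degrees(np.arctan2(*(far-near)[::-1])),"riser x near",((near-f)@R.T if 0 else R[0]@(near-f)))
```

```text
wrist ((497.2068176269531, 177.87753295898438), (32.76519012451172, 159.81703186035156), 89.87034606933594)
[0.4172985  0.17805836] [0.5771151 0.1776967] -0.12965517 riser x near -0.0431737653821468
side ((496.33148193359375, 172.63796997070312), (31.865421295166016, 155.88165283203125), 89.12151336669922)
[0.4183998  0.17383295] [0.57426316 0.17144299] -0.8784895 riser x near -0.041418823376274075
```

Overhang is 43 mm, with the centre at (0.497, 0.176) and yaw ≈ 0. Moving over the near end, then descending and pinching.

>>> {"method": "advance", "body": {"steps": "0.03,0.001,0,0,0.065 | 0.033,0,0,0,0.065 | 0,0,0,0,0.065 | 0,0,0.04,0,0.065 | 0,0,0.04,0,0.065 | 0,0,0.03,0,0.065 | 0,0,0.012,0,0.065 | 0,0,0.007,0,0.065 | 0,0,0,0,0.065 | 0,0,0,0,0.065"}}

```text
time_s: 7.15
position: [0.4332, 0.176, 0.0832]
tool_rot: [[-1.0, 0.0, 0.001], [0.0, 1.0, 0.0], [-0.001, 0.0, -1.0]]
ft_force: [-0.2, 0.4, 0.1]
grip_width: 0.0647
gripper_force: 0.0
```

>>> {"method": "advance", "body": {"steps": "0,0,0,0,0.02 | 0,0,0,0,0.02 | 0,0,0,0,0.02 | 0,0,0,0,0.02 | 0,0,0,0,0.02 | 0,0,0,0,0.02", "grip_n": 50}}

```text
time_s: 7.75
position: [0.433, 0.176, 0.0832]
tool_rot: [[-1.0, 0.0, 0.001], [0.0, 1.0, 0.0], [-0.001, 0.0, -1.0]]
ft_force: [0.0, -0.1, 3.4]
grip_width: 0.03
gripper_force: 49.2
```

Run:
```python
from rig import env
from h import *
a=cv2.resize(env.get_image("side")["pixels"][110:210,220:330],None,fx=5,fy=5)
cv2.imwrite("pics/s3.png",a[:,:,::-1])
```

```text
(no output)
```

View pics/s3.png

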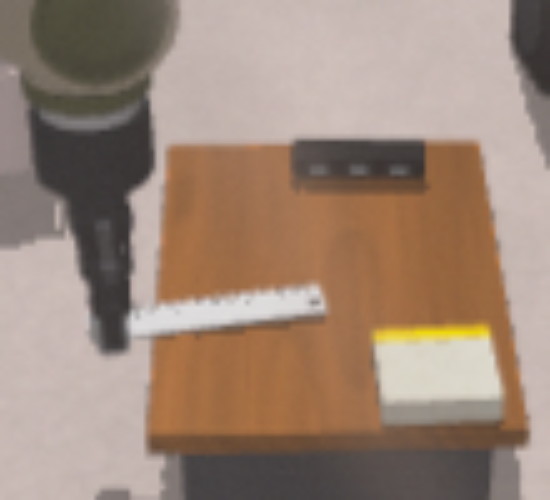

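The fingers hold the ruler's near end (ruler at (130–325, 285–335) in the crop), 49 N at 30 mm. Firming up the grip and lifting.

>>> {"method": "advance", "body": {"steps": "0,0,0,0,0.02 | 0,0,-0.003,0,0.02 | 0,0,-0.007,0,0.02 | 0,0,-0.015,0,0.02 | 0,0,-0.02,0,0.02 | 0,0,-0.025,0,0.02 | 0,0,-0.025,0,0.02 | 0,0,-0.015,0,0.02 | 0,0,0,0,0.02 | 0,0,0,0,0.02", "grip_n": 80}}

```text
time_s: 8.8
position: [0.4324, 0.1759, 0.1925]
tool_rot: [[-1.0, 0.0, -0.001], [0.0, 1.0, -0.0], [0.001, -0.0, -1.0]]
ft_force: [0.6, -0.5, -0.8]
grip_width: 0.0287
gripper_force: 79.0
```

Run:
```python
from rig import env
from h import *
import pickle
d={n:env.get_image(n) for n in("side","wrist")};pickle.dump(d,open("im2.pkl","wb"))
a=cv2.resize(d["side"]["pixels"][90:210,210:340],None,fx=4,fy=4)
b=d["wrist"]["pixels"];a=cv2.resize(a,(390,360));b=cv2.resize(b,(400,300));b=cv2.copyMakeBorder(b,0,60,0,0,0)
cv2.imwrite("pics/s4.png",np.hstack([a,b])[:,:,::-1])
```

```text
(no output)
```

View pics/s4.png

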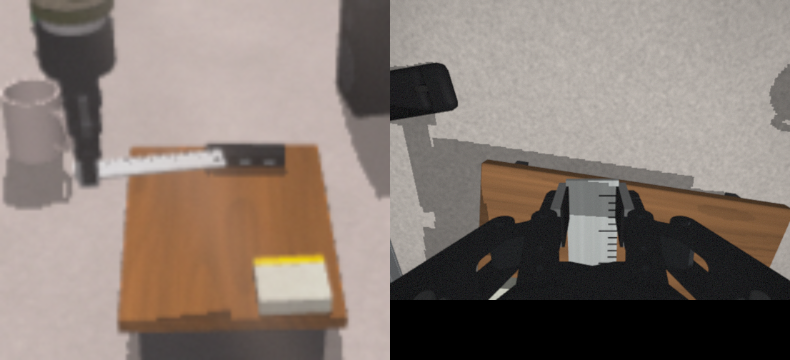

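Ruler held level, 64 mm ahead of the TCP at its centre. The TCP target over the bay is (0.531, -0.200), with yaw +3°. Carrying it across.

>>> {"method": "advance", "body": {"steps": "-0.003,-0.01,0,0,0.02 | -0.005,-0.02,0,0,0.02 | -0.006,-0.025,0,0,0.02 | -0.007,-0.025,0,0,0.02 | -0.007,-0.025,0,0,0.02 | -0.007,-0.025,0,0,0.02 | -0.007,-0.025,0,0,0.02 | -0.007,-0.025,0,0,0.02 | -0.007,-0.025,0,0,0.02 | -0.007,-0.025,0,0,0.02"}}

```text
time_s: 9.9
position: [0.4956, -0.0558, 0.1923]
tool_rot: [[-1.0, 0.001, -0.001], [0.001, 1.0, 0.0], [0.001, 0.0, -1.0]]
ft_force: [-0.2, -0.1, -0.9]
grip_width: 0.0285
gripper_force: 79.0
```

>>> {"method": "advance", "body": {"steps": "-0.007,-0.025,0,0,0.02 | -0.007,-0.025,0,0,0.02 | -0.007,-0.025,0,0,0.02 | -0.006,-0.025,0,0,0.02 | -0.005,-0.02,0,0,0.02 | -0.003,-0.015,0,0,0.02 | -0.001,-0.01,0,-1,0.02 | 0,0,0,-2,0.02 | 0,0,0,0,0.02 | 0,0,0,0,0.02"}}

```text
time_s: 10.9
position: [0.5314, -0.199, 0.1926]
tool_rot: [[-0.999, -0.051, -0.001], [-0.051, 0.999, 0.0], [0.001, 0.0, -1.0]]
ft_force: [-0.2, 0.3, -0.3]
grip_width: 0.0281
gripper_force: 79.0
```

>>> {"method": "advance", "body": {"steps": "0,0,0.02,0,0.02 | 0,0,0.03,0,0.02 | 0,0,0.03,0,0.02 | 0,0,0.03,0,0.02 | 0,0,0.025,0,0.02 | 0,0,0.02,0,0.02 | 0,0,0.01,0,0.02 | 0,0,0.005,0,0.02 | 0,0,0,0,0.02 | 0,0,0,0,0.02"}}

```text
time_s: 11.9
position: [0.532, -0.1993, 0.0238]
tool_rot: [[-0.999, -0.052, 0.001], [-0.052, 0.999, -0.001], [-0.001, -0.001, -1.0]]
ft_force: [-0.3, -0.2, 0.0]
grip_width: 0.0286
gripper_force: 79.0
```

Run:
```python
from rig import env
from h import *
d={n:env.get_image(n)["pixels"] for n in("side","wrist")}
a=cv2.resize(d["side"][220:320,250:385],(400,300),interpolation=cv2.INTER_CUBIC)
cv2.imwrite("pics/s5.png",np.hstack([a,cv2.resize(d["wrist"],(400,300))])[:,:,::-1])
```

```text
(no output)
```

View pics/s5.png

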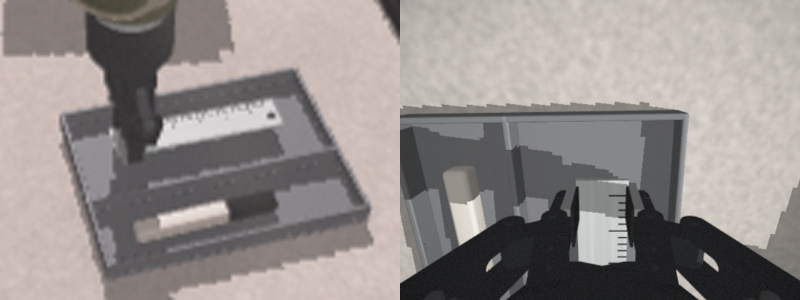

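The ruler hangs level inside the wide bay, clear of the wall and divider. Lowering the last millimetres until the tips or ruler touch.

>>> {"method": "advance", "body": {"steps": "0,0,0.003,0,0.02 | 0,0,0.002,0,0.02 | 0,0,0.001,0,0.02 | 0,0,0,0,0.02"}}

```text
time_s: 12.4
position: [0.5315, -0.199, 0.0167]
tool_rot: [[-0.999, -0.052, -0.0], [-0.052, 0.999, 0.0], [0.0, 0.0, -1.0]]
ft_force: [0.2, 0.4, -1.1]
grip_width: 0.0288
gripper_force: 79.0
```

>>> {"method": "advance", "body": {"steps": "0,0,0.001,0,0.02 | 0,0,0.0,0,0.02"}}

```text
time_s: 12.6
position: [0.5316, -0.199, 0.0158]
tool_rot: [[-0.999, -0.052, -0.0], [-0.052, 0.999, 0.0], [0.0, 0.0, -1.0]]
ft_force: [0.2, -0.3, -0.3]
grip_width: 0.0286
gripper_force: 79.0
```

>>> {"method": "advance", "body": {"steps": "0,0,0.001,0,0.02 | 0,0,0.0,0,0.02"}}

```text
time_s: 12.8
position: [0.5316, -0.1991, 0.015]
tool_rot: [[-0.999, -0.052, 0.0], [-0.052, 0.999, -0.0], [-0.0, -0.0, -1.0]]
ft_force: [0.5, -0.2, -0.3]
grip_width: 0.0288
gripper_force: 79.2
```

>>> {"method": "advance", "body": {"steps": "0,0,0.001,0,0.02 | 0,0,0.0,0,0.02"}}

```text
time_s: 13.0
position: [0.5317, -0.1991, 0.0149]
tool_rot: [[-0.999, -0.052, 0.001], [-0.052, 0.999, -0.0], [-0.001, -0.001, -1.0]]
ft_force: [-2.8, 0.8, 10.1]
grip_width: 0.0287
gripper_force: 84.4
```

>>> {"method": "advance", "body": {"steps": "0,0,0.001,0,0.02 | 0,0,0.0,0,0.02"}}

```text
time_s: 13.2
position: [0.5317, -0.1991, 0.0148]
tool_rot: [[-0.999, -0.052, 0.001], [-0.052, 0.999, -0.001], [-0.001, -0.001, -1.0]]
ft_force: [-5.8, 2.5, 19.2]
grip_width: 0.0285
gripper_force: 89.5
```

Tips are on the floor. Backing off slightly, opening to 50 mm inside the bay, then rising straight up.

>>> {"method": "advance", "body": {"steps": "0,0,-0.002,0,0.028 | 0,0,0,0,0.032 | 0,0,0,0,0.034 | 0,0,0,0,0.038 | 0,0,0,0,0.045 | 0,0,0,0,0.05 | 0,0,0,0,0.05 | 0,0,0,0,0.05", "grip_n": 20}}

```text
time_s: 14.0
position: [0.5316, -0.1991, 0.0149]
tool_rot: [[-0.999, -0.052, -0.0], [-0.052, 0.999, 0.0], [0.0, 0.0, -1.0]]
ft_force: [-1.3, 0.2, -0.1]
grip_width: 0.0501
gripper_force: 0.0
```

>>> {"method": "advance", "body": {"steps": "0,0,-0.01,0,0.05 | 0,0,-0.03,0,0.05 | 0,0,-0.04,0,0.05 | 0,0,-0.04,0,0.05 | 0.03,0.02,-0.04,0,0.05 | 0.04,0.03,-0.02,0,0.05 | 0.04,0.04,0,0,0.05 | 0.04,0.04,0,0,0.05 | 0,0.04,0,0,0.05 | 0,0,0,0,0.05"}}

```text
time_s: 15.0
position: [0.3863, -0.0459, 0.1916]
tool_rot: [[-0.998, -0.055, 0.001], [-0.055, 0.998, 0.0], [-0.001, 0.0, -1.0]]
ft_force: [0.5, -0.4, 0.2]
grip_width: 0.0501
gripper_force: 0.0
```

Run:
```python
from rig import env
from h import *
d={n:env.get_image(n) for n in("side","top")}
a=cv2.resize(d["side"]["pixels"][220:320,250:385],(400,300),interpolation=cv2.INTER_CUBIC)
b=cv2.resize(d["top"]["pixels"][140:290,200:400],(400,300))
cv2.imwrite("pics/s6.png",np.hstack([a,b])[:,:,::-1])
```

```text
(no output)
```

View pics/s6.png

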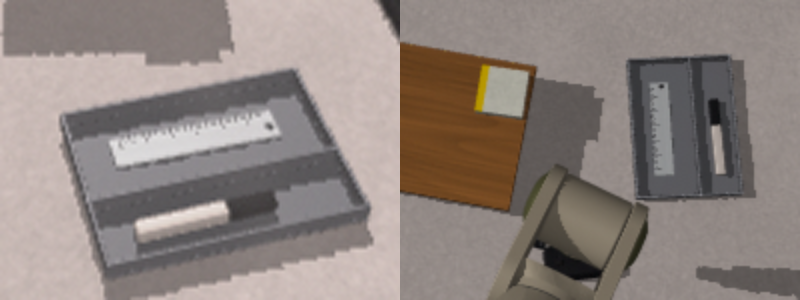

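The ruler lies flat and centred in the wide bay (top crop (660,130)), with the marker and notepad undisturbed. Handing in.

>>> {"method": "advance", "body": {"steps": "0,0,0,0,0.05 | 0,0,0,0,0.05", "lines": "1,1"}}

```text
time_s: 15.3
```

```bash
python3 -c "
from rig import env
print(env.close_job())"
```

```text
the job is handed in; nothing more can be done
None
```

The ruler lies flat and centred in the tray's wide compartment and the job was handed in at about 15.3 s; the last images show the marker and notepad undisturbed, but the judge returned no verdict.

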